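Slide the riser plate over the free inserts of a snowboard

TASK

The snowboard on the bench already has one binding mounted. Slide the rectangular riser plate along the deck, without lifting it off, until it sits centred and square over the free set of inserts; let go of it there and leave the round disc alone.

Things in the scene. Friction and masses are not known exactly. Their poses are not given: they have to be found in the camera images.
- riser: loose aluminium plate, 110 mm (x) by 80 mm (y), 8 mm thick, about 0.3 kg, lying flat on the black deck between the binding and the free inserts. A solid rail 70 mm long (x) and 24 mm wide (y) stands on its middle, rising to 36 mm above the deck: hold it by the rail's long sides from above. Origin: centre of its underside; z up. Turned half round it counts the same.
- inserts: the target: eight flush steel inserts (two rows of four, 60 by 40 mm over centres) in the deck, framed by a thin white printed rectangle 124 mm (x) by 94 mm (y). Fixed, nothing stands up. Origin: centre of the set, on the deck's top, 50 mm above the bench; x across the board, y along it, z up. It lies 220 mm left or right of the middle of the board.
- binding: the black binding mounted on the other set of inserts: fixed, about 240 mm (x, across the board) by 114 mm (y), up to 57 mm above the deck. Origin: centre of its underside, on the deck; same axes as the inserts, 440 mm from them along the board.
- disc: loose round aluminium disc, 100 mm in diameter, 8 mm thick, with a hub 32 mm in diameter that rises to 30 mm above the deck. It lies on the deck towards one end of the board, beyond the binding or the inserts. A bystander, to be left where it is. Origin: centre of its underside.

How it is judged (in metres and radians):
At the end, for the whole second after the job is handed in: The riser plate lies flat and at rest on the deck, its centre within 15 mm of the centre of the free inserts and its sides within 10 degrees of the printed outline (either way round) (horizontal distance between riser and inserts below 0.015 m and angle between the x axis of riser and the x axis of inserts, either way round below 0.175 rad and z of riser in the frame of inserts between -0.004 and 0.003 m and angle between riser's own z axis and vertical below 0.05 rad and linear speed of riser below 0.01 m/s); the robot touches nothing.
It fails at once if the riser plate is lifted more than 12 mm off the deck (z of riser in the frame of inserts above 0.012 m).
It fails at once if the round disc is moved by more than 20 mm (distance of disc from where it was at the start of the episode above 0.02 m).
It also fails if it takes over 32 s, if anything falls off the work surface, if the arm or the gripper's body presses on something with over 40 N, if the wrist force passes 120 N, or if a joint passes its speed limit or range.

ROBOT

A 7-joint arm with a two-finger parallel gripper is mounted at the origin on the work surface. World frame = base frame: x ahead of the robot, y to its left, z up, the work surface at z = 0. Lengths are in mm, angles in rad, forces in N, time in s.
With the tool pointing down it reaches from about 425 to 975 mm from the base axis. Payload 16.7 kg.
Tool frame: the origin (TCP) lies at the very end of the fingers, on their centre line; the grasp point (between the pads) lies 19 mm behind it; y points along the fingers, x is the direction in which the jaws open and shut, and the axes are right-handed (so a half turn about y gives the same grasp; the last joint's range is limited). The gripper opens to 85 mm and grips with 20 to 120 N. Pads are 22 mm wide; open, the fingers measure 114 mm over their backs; the gripper's body (76 mm by 85 mm) begins 54 mm behind the grasp point. The pads swing forward as they close: fully open they stand 13 mm farther back than shut.
Start: joints at [-1.29, 0.426, 0.074, 1.606, -0.034, 1.111, -0.067], TCP at [281.879, 613.287, 231.302] pointing down, gripper open.
Joint ranges: [-2.85, 2.85], [-0.5, 2.14], [-1.23, 1.37], [0.21, 2.46], [-1.02, 4.16], [0.16, 2.05], [-2.73, 2.73]. Speed limits (rad/s): [1.89, 1.89, 2.39, 2.39, 3.01, 3.01, 3.01].

INTERFACE

Orientations are given as a unit quaternion [w, x, y, z].
In Python, from workcell import ctrl gives the robot as it stands.
- The arm moves only by the shell command python3 -m handwheel 'ROWS'. ROWS is JSON, a list of rows, each an object with "jaw": the opening, from 0 (shut) to 1 (fully open); "offset": the shift along the tool's x, y, z in m, a list of three; "turn": the turn, a rotation vector about the tool's x, y, z in rad, a list of three. A call has exactly 5 rows; each row shifts and turns the pose as measured when the row begins, along the tool's axes as they then stand; what a row does not reach is not made up. A row lasts 1/12 s, in which the tool goes at most 41.7 mm and 7.16 degrees, less where a joint would pass 70% of its speed; a pose out of reach is approached as far as the arm can. A call with a gripper value outside its range is refused whole. The fingers move at their own pace and stop on an object; the grip force is fixed at half the most. Time passes only in rows, so rows that do not move let the fingers close, or fill a call up. It gives the time, the measured TCP pose, the force and the opening at its end, in the units of the state.
- ctrl.read_state(): the state, without advancing time (a new reading comes with each control period).
- ctrl.grab_frame(name): name is "side" or "top"; returns a dict with "color" (420x560x3 uint8, blue, green, red), "K" (3x3 intrinsics, pixels), "R" (3x3) and "t" (3): a world point X has camera coordinates R X + t. Camera axes: x right, y down, z forward; pixel columns grow to the right and rows downward; lengths in mm; the calibration is good to about 2 mm. A picture is of the moment at which its call begins. There is no depth.
- ctrl.job_done(): hands the job in, once; it reports no verdict.
The state is a dict: "time": time; "q": joint angles; "joint_velocities": joint speeds; "effort": joint torques, N m; "tcp_pos": TCP position; "tcp_rot": TCP orientation; "wrist_force": force on the tool from outside, world axes, zero at the start; "torque": the same for the moment, N m; "opening": finger opening in mm.
Only numpy, scipy, OpenCV 4.12 (cv2) and the standard library are available. Lean on these libraries where they do the work, as an engineer would, in place of code of your own. Each camera call takes 0.05 s, during which the arm holds its last target.

## Working session

There is one attempt and no reset: what is moved stays moved. The work goes in short steps, Python scripts to look and compute and a shell command to move; the robot and the scene stay as the last step left them, time stands still between calls to the robot, and variables do not carry over. Pictures are saved under pics/ and viewed, and the job is handed in when it is done.

```bash
mkdir -p pics; python3 - <<'E'
from workcell import ctrl
import cv2
s=ctrl.read_state(); print(s)
for n in("top","side"):
    f=ctrl.grab_frame(n); cv2.imwrite(f"pics/{n}0.png",f["color"]); print(n,f["K"],f["R"],f["t"])
E
```

```text
{'time': 0.0, 'q': array([-1.28949453,  0.42671763,  0.07383106,  1.60661293, -0.03410771,
        1.11079551, -0.06711939]), 'joint_velocities': array([-2.61004210e-04,  1.14326239e-03,  9.08871262e-04,  1.88004705e-03,
        6.99739432e-05, -1.03856667e-03, -1.34375786e-03]), 'effort': array([ 6.01830961e-04, -9.49806190e+01,  3.76123980e+00, -4.63533640e+01,
        1.91641826e-02,  9.70894005e-03, -4.98749637e-05]), 'tcp_pos': array([281.7216156 , 612.94786549, 230.61697142]), 'tcp_rot': array([-0.59505576,  0.59558783,  0.3812011 , -0.38192866]), 'wrist_force': array([ 0.74400627,  0.1652158 , -1.19654278]), 'torque': array([ 0.03017413,  0.02938809, -0.04293719]), 'opening': 85.42802356876885}
top [[505.09681888   0.         277.64831452]
 [  0.         505.09681888 214.4319053 ]
 [  0.           0.           1.        ]] [[-0.01435746 -0.99987266 -0.00696665]
 [-0.99557126  0.01494239 -0.09281478]
 [ 0.09290706  0.00560322 -0.99565902]] [  39.89980564  597.85360893 1294.38439087]
side [[485.38622782   0.         275.25112933]
 [  0.         485.38622782 202.11017851]
 [  0.           0.           1.        ]] [[ 0.9810977  -0.19334591  0.00804132]
 [-0.13899163 -0.73298196 -0.66589697]
 [ 0.1346426   0.65219231 -0.74600038]] [-580.97712287  158.9297265  1374.48346737]
```

View pics/top0.png

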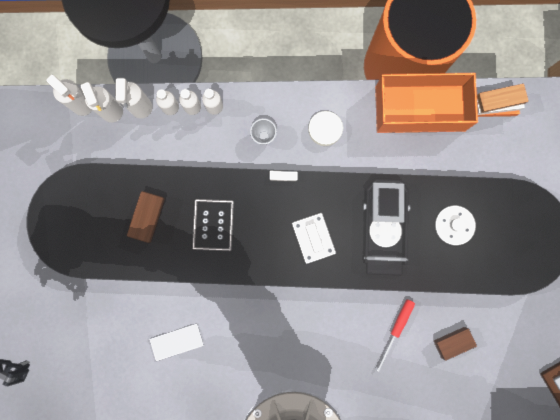

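View pics/side0.png

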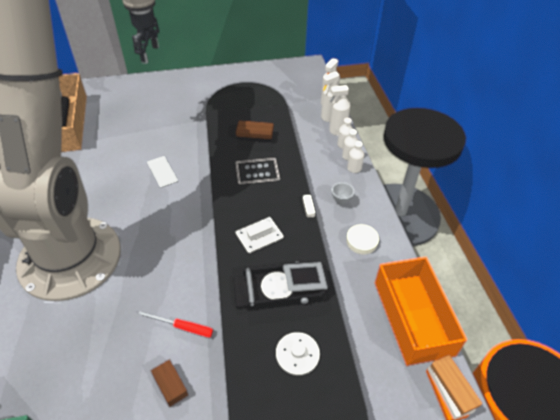

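The top view shows the printed frame at about (213,225), the riser turned at about (314,239), the binding at (386,225) and the disc at (455,225). There is also a brown block on the deck at (146,216) and a white one at (284,176). The arm is clear of all of them, so I'll measure now.

```bash
cat > h.py <<'E'
import numpy as np,cv2
from workcell import ctrl
from scipy.spatial.transform import Rotation as Ro
def cast(f,uv,z):
    uv=np.atleast_2d(uv).astype(float); d=np.c_[uv,np.ones(len(uv))]@np.linalg.inv(f["K"]).T@f["R"]
    c=-f["R"].T@f["t"]; return (c+d*((z-c[2])/d[:,2])[:,None])[:,:2]
def proj(f,X):
    p=np.atleast_2d(X)@f["R"].T+f["t"]; p=p@f["K"].T; return p[:,:2]/p[:,2:]
def rect(f,lo,box,z):
    g=cv2.cvtColor(f["color"],cv2.COLOR_BGR2GRAY); m=np.zeros_like(g); x0,y0,x1,y1=box
    m[y0:y1,x0:x1]=(g[y0:y1,x0:x1]>lo)*255
    cs,_=cv2.findContours(m,cv2.RETR_EXTERNAL,cv2.CHAIN_APPROX_NONE)
    c=max(cs,key=cv2.contourArea)[:,0]
    P=cast(f,c,z).astype(np.float32); r=cv2.minAreaRect(P)
    return r
E
python3 - <<'E'
from h import *
T=ctrl.grab_frame("top");S=ctrl.grab_frame("side")
for lo in(90,120,150):
  print(lo,"ins",rect(T,lo,(180,190,245,260),50),rect(S,lo,(228,150,290,190),50))
  print("ris",rect(T,lo,(285,205,345,270),58),rect(S,lo,(228,210,292,258),58))
im=np.hstack([cv2.resize(T["color"][180:275,180:350],None,fx=4,fy=4,interpolation=2)])
cv2.imwrite("pics/c0.png",im)
E
```

```text
90 ins ((573.2922973632812, 198.88772583007812), (101.86721801757812, 130.70706176757812), 86.89495849609375) ((573.3892822265625, 202.05372619628906), (109.6986083984375, 132.9880828857422), 86.91458892822266)
ris ((534.6851196289062, -59.626136779785156), (114.65113830566406, 85.9815444946289), 18.094234466552734) ((533.7583618164062, -59.37535095214844), (118.69326782226562, 92.09480285644531), 18.011600494384766)
120 ins ((573.5982055664062, 198.92166137695312), (100.30347442626953, 128.90464782714844), 86.91284942626953) ((596.400146484375, 200.79525756835938), (102.1702651977539, 84.59548950195312), 86.64067077636719)
ris ((534.614990234375, -59.520263671875), (112.51332092285156, 83.62446594238281), 17.62337303161621) ((533.7033081054688, -59.266448974609375), (116.44454193115234, 88.8729248046875), 17.93378257751465)
150 ins ((579.9297485351562, 198.32992553710938), (98.1466064453125, 115.18151092529297), 86.49018859863281) ((634.2611694335938, 201.07359313964844), (12.66879940032959, 91.81110382080078), 2.821540594100952)
ris ((534.7122802734375, -59.47554397583008), (111.17945098876953, 81.45562744140625), 18.08568572998047) ((533.8133544921875, -59.303466796875), (114.83321380615234, 86.0812759399414), 17.952472686767578)
```

View pics/c0.png

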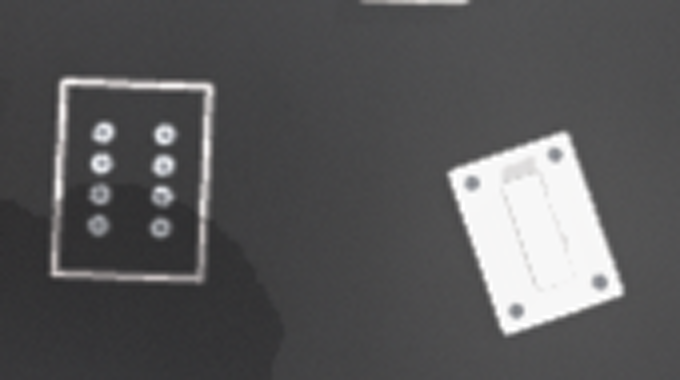

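```bash
cat >> h.py <<'E'
def plan(x,y,z,ang,verbose=1):
    "tool x axis horizontal at world angle ang (deg), tool y down; picks nearer half turn"
    s=ctrl.read_state(); w,a,b,c=s["tcp_rot"]; R=Ro.from_quat([a,b,c,w]); best=None
    for k in(0,180):
        t=np.radians(ang+k); X=np.array([np.cos(t),np.sin(t),0]); Y=np.array([0,0,-1.]); Z=np.cross(X,Y)
        v=(R.inv()*Ro.from_matrix(np.c_[X,Y,Z])).as_rotvec()
        if best is None or np.linalg.norm(v)<np.linalg.norm(best): best=v
    d=np.array([x,y,z])-s["tcp_pos"]
    print("t",round(s["time"],2),"tcp",s["tcp_pos"].round(1),"xang",np.degrees(np.arctan2(*R.as_matrix()[[1,0],0])).round(1),"F",s["wrist_force"].round(1),"open",round(s["opening"],1),"q7",s["q"][6].round(2))
    print("offset m",(R.inv().apply(d)/1000).round(4),"turn",best.round(3))
E
python3 - <<'E'
from h import *
print(ctrl.read_state()["tcp_rot"])
plan(534.3,-59.4,200,108)
E
```

```text
[-0.59515873  0.59549077  0.38132873 -0.38179213]
t 0.2 tcp [281.8 613.1 230.9] xang 65.3 F [-0.4  0.4 -0.4] open 85.0 q7 -0.07
offset m [-0.5055  0.0313 -0.5103] turn [-0.    -0.745 -0.001]
```

```bash
R='{"jaw":1,"offset":[-0.028,0.001,-0.028],"turn":[0,0,0]}'; python3 -m handwheel '[{"jaw":1,"offset":[-0.028,0.001,-0.028],"turn":[0,0,0]},{"jaw":1,"offset":[-0.028,0.001,-0.028],"turn":[0,0,0]},{"jaw":1,"offset":[-0.028,0.001,-0.028],"turn":[0,0,0]},{"jaw":1,"offset":[-0.028,0.001,-0.028],"turn":[0,0,0]},{"jaw":1,"offset":[-0.028,0.001,-0.028],"turn":[0,0,0]}]'; python3 -c "
from h import *
plan(534.3,-59.4,200,108)"
```

```text
time: 0.62
tcp_pos: [346.9, 428.5, 222.8]
tcp_rot: [0.593, -0.592, -0.384, 0.386]
wrist_force: [1.3, 0.8, -0.6]
opening: 85.5
t 0.62 tcp [346.9 428.5 222.8] xang 66.0 F [ 1.3  0.8 -0.6] open 85.5 q7 0.18
offset m [-0.3697  0.0223 -0.3695] turn [-0.003 -0.732 -0.   ]
```

```bash
python3 -m handwheel '[{"jaw":1,"offset":[-0.028,0.001,-0.028],"turn":[0,0,0]},{"jaw":1,"offset":[-0.028,0.001,-0.028],"turn":[0,0,0]},{"jaw":1,"offset":[-0.028,0.001,-0.028],"turn":[0,0,0]},{"jaw":1,"offset":[-0.028,0.001,-0.028],"turn":[0,0,0]},{"jaw":1,"offset":[-0.028,0.001,-0.028],"turn":[0,0,0]}]' >/dev/null; python3 -m handwheel '[{"jaw":1,"offset":[-0.028,0.001,-0.028],"turn":[0,0,0]},{"jaw":1,"offset":[-0.028,0.001,-0.028],"turn":[0,0,0]},{"jaw":1,"offset":[-0.028,0.001,-0.028],"turn":[0,0,0]},{"jaw":1,"offset":[-0.028,0.001,-0.028],"turn":[0,0,0]},{"jaw":1,"offset":[-0.028,0.001,-0.028],"turn":[0,0,0]}]'; python3 -c "
from h import *
plan(534.3,-59.4,200,108)"
```

```text
time: 1.45
tcp_pos: [491.4, 39.2, 212.8]
tcp_rot: [0.594, -0.591, -0.386, 0.385]
wrist_force: [2.1, 2.0, -0.5]
opening: 85.6
t 1.45 tcp [491.4  39.2 212.8] xang 66.1 F [ 2.1  2.  -0.5] open 85.6 q7 1.03
offset m [-0.0729  0.0124 -0.0792] turn [-0.001 -0.731  0.003]
```

Now turn in place, and then translate.

```bash
python3 -m handwheel '[{"jaw":1,"offset":[-0.026,0.001,-0.028],"turn":[0,0,0]},{"jaw":1,"offset":[-0.026,0.001,-0.028],"turn":[0,0,0]},{"jaw":1,"offset":[0,0,0],"turn":[0,-0.12,0]},{"jaw":1,"offset":[0,0,0],"turn":[0,-0.12,0]},{"jaw":1,"offset":[0,0,0],"turn":[0,-0.12,0]}]' >/dev/null; python3 -m handwheel '[{"jaw":1,"offset":[0,0,0],"turn":[0,-0.12,0]},{"jaw":1,"offset":[0,0,0],"turn":[0,-0.12,0]},{"jaw":1,"offset":[0,0,0],"turn":[0,-0.12,0]},{"jaw":1,"offset":[0,0,0],"turn":[0,0,0]},{"jaw":1,"offset":[0,0,0],"turn":[0,0,0]}]'; python3 -c "
from h import *
plan(534.3,-59.4,130,108)"
```

```text
time: 2.28
tcp_pos: [523.4, -47.3, 210.4]
tcp_rot: [-0.414, 0.414, 0.573, -0.573]
wrist_force: [0.8, 0.5, 0.5]
opening: 85.6
t 2.28 tcp [523.4 -47.3 210.4] xang 108.2 F [0.8 0.5 0.5] open 85.6 q7 1.95
offset m [-0.0149  0.0804 -0.0065] turn [0.    0.004 0.   ]
```

```bash
python3 -m handwheel '[{"jaw":1,"offset":[-0.008,0.027,-0.003],"turn":[0,0,0]},{"jaw":1,"offset":[-0.007,0.027,-0.003],"turn":[0,0,0]},{"jaw":1,"offset":[0,0.026,0],"turn":[0,0,0]},{"jaw":1,"offset":[0,0,0],"turn":[0,0,0]},{"jaw":1,"offset":[0,0,0],"turn":[0,0,0]}]'; python3 - <<'E'
from h import *
plan(534.3,-59.4,62,108)
for n in("top","side"):cv2.imwrite(f"pics/{n}1.png",cv2.resize(ctrl.grab_frame(n)["color"][150:330,180:420],None,fx=3,fy=3))
E
```

```text
time: 2.7
tcp_pos: [535.8, -59.8, 129.7]
tcp_rot: [-0.419, 0.422, 0.57, -0.568]
wrist_force: [0.1, 0.0, 0.7]
opening: 85.4
t 2.7 tcp [535.8 -59.8 129.7] xang 107.0 F [0.1 0.  0.7] open 85.4 q7 2.02
offset m [0.0009 0.0677 0.0016] turn [ 0.004 -0.017 -0.001]
```

View pics/side1.png

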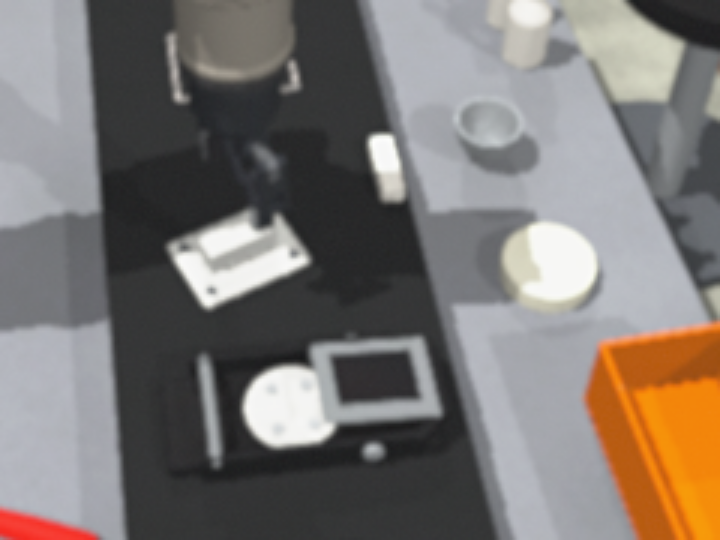

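The side view shows the open fingers above the rail, in line with it. Next I descend.

```bash
python3 -m handwheel '[{"jaw":1,"offset":[0.001,0.024,0.002],"turn":[0,-0.017,0]},{"jaw":1,"offset":[0,0.022,0],"turn":[0,0,0]},{"jaw":1,"offset":[0,0.017,0],"turn":[0,0,0]},{"jaw":1,"offset":[0,0,0],"turn":[0,0,0]},{"jaw":1,"offset":[0,0,0],"turn":[0,0,0]}]'; python3 - <<'E'
from h import *
plan(534.3,-59.4,62,108)
E
```

```text
time: 3.22
tcp_pos: [539.4, -57.8, 74.1]
tcp_rot: [-0.411, 0.42, 0.576, -0.567]
wrist_force: [0.1, 0.1, 0.7]
opening: 85.0
t 3.22 tcp [539.4 -57.8  74.1] xang 108.0 F [0.1 0.1 0.7] open 85.0 q7 2.07
offset m [0.0001 0.012  0.0056] turn [ 0.018 -0.001 -0.003]
```

```bash
python3 -m handwheel '[{"jaw":1,"offset":[0,0.006,0.003],"turn":[0.018,0,0]},{"jaw":1,"offset":[0,0.006,0.003],"turn":[0,0,0]},{"jaw":1,"offset":[0,0,0],"turn":[0,0,0]},{"jaw":1,"offset":[0,0,0],"turn":[0,0,0]},{"jaw":1,"offset":[0,0,0],"turn":[0,0,0]}]'; python3 - <<'E'
from h import *
plan(534.3,-59.4,62,108)
for n in("top","side"):cv2.imwrite(f"pics/{n}2.png",cv2.resize(ctrl.grab_frame(n)["color"][180:280,200:360],None,fx=4,fy=4))
E
```

```text
time: 3.63
tcp_pos: [536.0, -59.4, 66.2]
tcp_rot: [-0.414, 0.418, 0.572, -0.571]
wrist_force: [-0.7, 0.0, 0.0]
opening: 85.6
t 3.63 tcp [536.  -59.4  66.2] xang 107.9 F [-0.7  0.   0. ] open 85.6 q7 2.07
offset m [0.0005 0.0042 0.0017] turn [ 0.004 -0.001 -0.004]
```

View pics/side2.png

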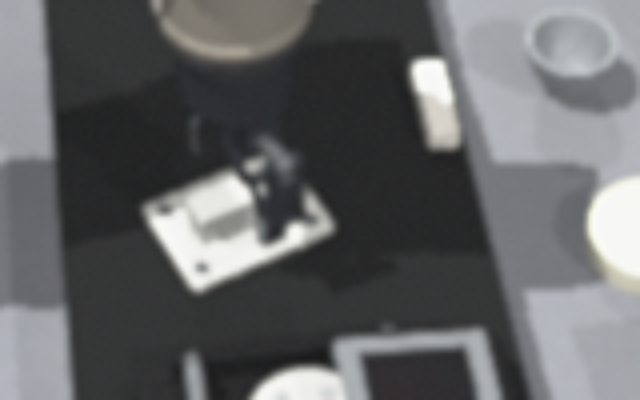

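```bash
python3 - <<'E'
from h import *
f=ctrl.grab_frame("side")
p=proj(f,[[549,-100,79],[534.3,-59.4,86],[534.3,-59.4,58],[567,-48.5,86],[501,-70,86],[549,-105,75]])
print((p-[200,180])*4)
E
```

```text
[[268.18533807 239.91674979]
 [236.55211531 190.95468277]
 [237.2184303  215.91704514]
 [280.04803832 172.12387911]
 [191.37126005 209.90153382]
 [269.54896872 249.22889157]]
```

View pics/top2.png

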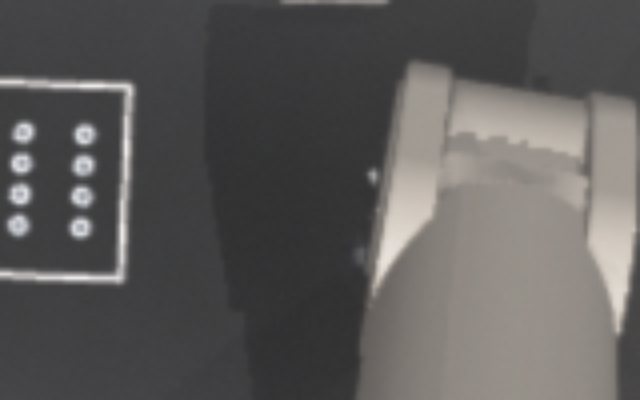

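The near fingertip appears at about (268,240) in the side crop, where the projection puts it, so the fingers straddle the rail. Closing the jaws.

```bash
python3 -m handwheel '[{"jaw":1,"offset":[0,0.004,0.001],"turn":[0,0,0]},{"jaw":0,"offset":[0,0,0],"turn":[0,0,0]},{"jaw":0,"offset":[0,0,0],"turn":[0,0,0]},{"jaw":0,"offset":[0,0,0],"turn":[0,0,0]},{"jaw":0,"offset":[0,0,0],"turn":[0,0,0]}]';python3 -m handwheel '[{"jaw":0,"offset":[0,0,0],"turn":[0,0,0]},{"jaw":0,"offset":[0,0,0],"turn":[0,0,0]},{"jaw":0,"offset":[0,0,0],"turn":[0,0,0]},{"jaw":0,"offset":[0,0,0],"turn":[0,0,0]},{"jaw":0,"offset":[0,0,0],"turn":[0,0,0]}]'; python3 - <<'E'
from h import *
plan(573.4,199.5,62,86.9)
E
```

```text
time: 4.2
tcp_pos: [535.0, -59.8, 61.7]
tcp_rot: [-0.414, 0.418, 0.572, -0.571]
wrist_force: [-0.0, 0.1, -0.5]
opening: 38.9
time: 4.62
tcp_pos: [535.0, -59.8, 61.9]
tcp_rot: [-0.414, 0.418, 0.572, -0.571]
wrist_force: [0.2, -0.4, 0.7]
opening: 22.9
t 4.62 tcp [535.  -59.8  61.9] xang 107.9 F [ 0.2 -0.4  0.7] open 22.9 q7 2.08
offset m [ 0.235  -0.0005 -0.1163] turn [ 0.005  0.367 -0.003]
```

Gripped (22.9 mm). I'll start with a small test slide.

```bash
python3 -m handwheel '[{"jaw":0,"offset":[0.014,0,-0.007],"turn":[0,0,0]},{"jaw":0,"offset":[0.014,0,-0.007],"turn":[0,0.03,0]},{"jaw":0,"offset":[0.014,0,-0.007],"turn":[0,0.03,0]},{"jaw":0,"offset":[0,0,0],"turn":[0,0,0]},{"jaw":0,"offset":[0,0,0],"turn":[0,0,0]}]'; python3 - <<'E'
from h import *
plan(573.4,199.5,62,86.9)
E
```

```text
time: 5.03
tcp_pos: [542.7, -14.6, 62.0]
tcp_rot: [-0.432, 0.437, 0.558, -0.558]
wrist_force: [-1.2, -3.4, 1.0]
opening: 22.9
t 5.03 tcp [542.7 -14.6  62. ] xang 104.2 F [-1.2 -3.4  1. ] open 22.9 q7 1.93
offset m [ 0.2    -0.0007 -0.0823] turn [ 0.005  0.302 -0.005]
```

Behaves well: z is steady and the drag is small. Continuing.

```bash
python3 -m handwheel '[{"jaw":0,"offset":[0.019,0,-0.008],"turn":[0,0.04,0]},{"jaw":0,"offset":[0.020,0,-0.007],"turn":[0,0.04,0]},{"jaw":0,"offset":[0.020,0,-0.006],"turn":[0,0.04,0]},{"jaw":0,"offset":[0.020,0,-0.005],"turn":[0,0.04,0]},{"jaw":0,"offset":[0,0,0],"turn":[0,0,0]}]'; python3 - <<'E'
from h import *
plan(573.4,199.5,62,86.9)
E
```

```text
time: 5.45
tcp_pos: [553.6, 62.6, 62.0]
tcp_rot: [0.477, -0.483, -0.519, 0.52]
wrist_force: [0.9, 2.9, 0.0]
opening: 23.0
t 5.45 tcp [553.6  62.6  62. ] xang 94.5 F [0.9 2.9 0. ] open 23.0 q7 1.65
offset m [ 0.135  -0.0009 -0.0304] turn [ 0.006  0.132 -0.007]
```

```bash
python3 -m handwheel '[{"jaw":0,"offset":[0.020,0,-0.005],"turn":[0,0.04,0]},{"jaw":0,"offset":[0.020,0,-0.004],"turn":[0,0.04,0]},{"jaw":0,"offset":[0.020,0,-0.004],"turn":[0,0.04,0]},{"jaw":0,"offset":[0.020,0,-0.003],"turn":[0,0,0]},{"jaw":0,"offset":[0,0,0],"turn":[0,0,0]}]'; python3 - <<'E'
from h import *
plan(573.4,199.5,62,86.9)
E
```

```text
time: 5.87
tcp_pos: [569.0, 133.3, 62.2]
tcp_rot: [-0.507, 0.516, 0.487, -0.49]
wrist_force: [-0.3, 3.7, 1.3]
opening: 23.0
t 5.87 tcp [569.  133.3  62.2] xang 87.4 F [-0.3  3.7  1.3] open 23.0 q7 1.43
offset m [ 0.0664 -0.0006 -0.0014] turn [ 0.006  0.008 -0.013]
```

```bash
python3 -m handwheel '[{"jaw":0,"offset":[0.018,0,0],"turn":[0,0.008,-0.006]},{"jaw":0,"offset":[0.018,0,0],"turn":[0,0,-0.006]},{"jaw":0,"offset":[0.016,0,-0.001],"turn":[0,0,0]},{"jaw":0,"offset":[0.014,0,0],"turn":[0,0,0]},{"jaw":0,"offset":[0,0,0],"turn":[0,0,0]}]'; python3 - <<'E'
from h import *
plan(573.4,199.5,62,86.9)
T=ctrl.grab_frame("top");S=ctrl.grab_frame("side")
for lo in(120,150,180):print(rect(S,lo,(228,140,290,190),58))
cv2.imwrite("pics/top3.png",cv2.resize(T["color"][170:280,160:290],None,fx=4,fy=4));cv2.imwrite("pics/side3.png",cv2.resize(S["color"][120:220,200:320],None,fx=5,fy=5))
E
```

```text
time: 6.28
tcp_pos: [574.4, 192.5, 61.9]
tcp_rot: [-0.511, 0.516, 0.487, -0.486]
wrist_force: [-0.1, 3.5, 0.7]
opening: 23.1
t 6.28 tcp [574.4 192.5  61.9] xang 86.9 F [-0.1  3.5  0.7] open 23.1 q7 1.34
offset m [ 0.007  -0.0001  0.0014] turn [ 0.006 -0.001 -0.004]
((570.0252685546875, 194.60800170898438), (98.39337921142578, 127.76541137695312), 86.7177734375)
((570.2237548828125, 193.29367065429688), (91.73738098144531, 117.15070343017578), 86.84114837646484)
((597.905517578125, 190.04043579101562), (81.12804412841797, 59.63677978515625), 79.30393981933594)
```

View pics/side3.png

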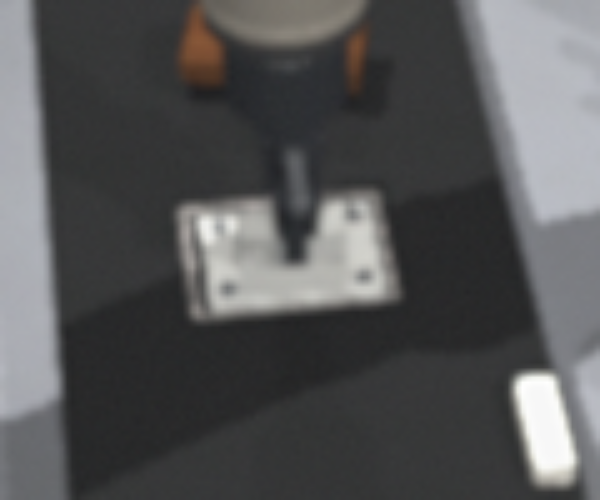

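View pics/top3.png

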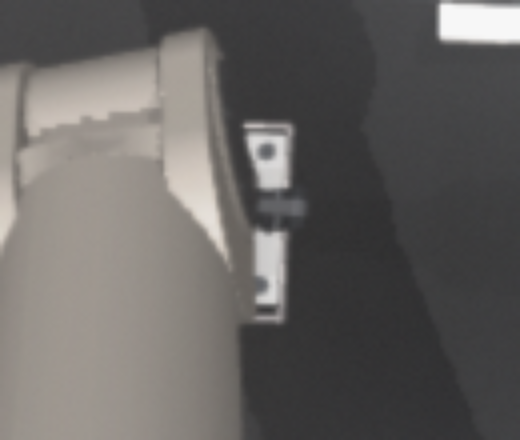

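Both views show the plate inside the printed frame and square to it. It is about 7 mm short along the board and a few mm high in x: the left gap in the side view (180→205) is wider than the right gap (390→400). I'll apply a final correction.

```bash
python3 -m handwheel '[{"jaw":0,"offset":[0.005,0,0.002],"turn":[0,0,0]},{"jaw":0,"offset":[0.003,0,0.002],"turn":[0,0,0]},{"jaw":0,"offset":[0,0,0],"turn":[0,0,0]},{"jaw":0,"offset":[0,0,0],"turn":[0,0,0]},{"jaw":0,"offset":[0,0,0],"turn":[0,0,0]}]'; python3 - <<'E'
from h import *
plan(573.4,199.5,62,86.9)
S=ctrl.grab_frame("side")
cv2.imwrite("pics/side4.png",cv2.resize(S["color"][120:220,200:320],None,fx=5,fy=5))
E
```

```text
time: 6.8
tcp_pos: [570.8, 196.6, 62.0]
tcp_rot: [-0.511, 0.517, 0.485, -0.485]
wrist_force: [2.0, 1.0, 0.2]
opening: 23.0
t 6.8 tcp [570.8 196.6  62. ] xang 86.7 F [2.  1.  0.2] open 23.0 q7 1.33
offset m [ 0.003   0.     -0.0024] turn [ 0.007 -0.004 -0.005]
```

View pics/side4.png

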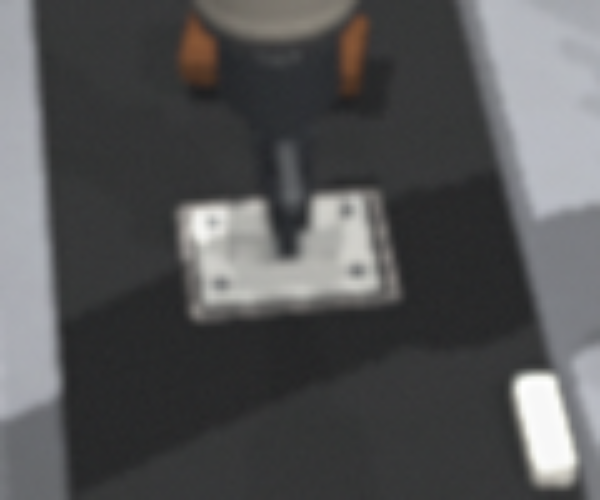

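Now the right gap is slightly wider than the left, so I need about +2 mm in x and 3 mm more in y.

```bash
python3 -m handwheel '[{"jaw":0,"offset":[0.004,0,-0.002],"turn":[0,0,0]},{"jaw":0,"offset":[0,0,0],"turn":[0,0,0]},{"jaw":0,"offset":[0,0,0],"turn":[0,0,0]},{"jaw":0,"offset":[0,0,0],"turn":[0,0,0]},{"jaw":0,"offset":[0,0,0],"turn":[0,0,0]}]'; python3 -m handwheel '[{"jaw":1,"offset":[0,0,0],"turn":[0,0,0]},{"jaw":1,"offset":[0,0,0],"turn":[0,0,0]},{"jaw":1,"offset":[0,0,0],"turn":[0,0,0]},{"jaw":1,"offset":[0,0,0],"turn":[0,0,0]},{"jaw":1,"offset":[0,0,0],"turn":[0,0,0]}]'; python3 -m handwheel '[{"jaw":1,"offset":[0,0,0],"turn":[0,0,0]},{"jaw":1,"offset":[0,0,0],"turn":[0,0,0]},{"jaw":1,"offset":[0,0,0],"turn":[0,0,0]},{"jaw":1,"offset":[0,0,0],"turn":[0,0,0]},{"jaw":1,"offset":[0,0,0],"turn":[0,0,0]}]'
```

```text
time: 7.27
tcp_pos: [572.6, 199.6, 62.0]
tcp_rot: [-0.512, 0.518, 0.485, -0.485]
wrist_force: [1.0, -0.2, 1.0]
opening: 23.5
time: 7.68
tcp_pos: [572.1, 199.4, 61.6]
tcp_rot: [-0.512, 0.517, 0.484, -0.486]
wrist_force: [-0.2, -0.1, -0.8]
opening: 81.5
time: 8.1
tcp_pos: [572.1, 199.4, 61.6]
tcp_rot: [-0.512, 0.517, 0.484, -0.486]
wrist_force: [0.2, -0.1, 0.8]
opening: 85.4
```

```bash
python3 -m handwheel '[{"jaw":1,"offset":[0,-0.02,0],"turn":[0,0,0]},{"jaw":1,"offset":[0,-0.03,0],"turn":[0,0,0]},{"jaw":1,"offset":[0,-0.035,0],"turn":[0,0,0]},{"jaw":1,"offset":[0,-0.035,0],"turn":[0,0,0]},{"jaw":1,"offset":[0,-0.035,0],"turn":[0,0,0]}]'; python3 -m handwheel '[{"jaw":1,"offset":[0.035,0,0.012],"turn":[0,0,0]},{"jaw":1,"offset":[0.035,0,0.012],"turn":[0,0,0]},{"jaw":1,"offset":[0.035,0,0.012],"turn":[0,0,0]},{"jaw":1,"offset":[0.035,0,0.012],"turn":[0,0,0]},{"jaw":1,"offset":[0.035,0,0.012],"turn":[0,0,0]}]';python3 -m handwheel '[{"jaw":1,"offset":[0.035,0,0.012],"turn":[0,0,0]},{"jaw":1,"offset":[0.035,0,0.012],"turn":[0,0,0]},{"jaw":1,"offset":[0.035,0,0.012],"turn":[0,0,0]},{"jaw":1,"offset":[0,0,0],"turn":[0,0,0]},{"jaw":1,"offset":[0,0,0],"turn":[0,0,0]}]'; python3 - <<'E'
from h import *
T=ctrl.grab_frame("top");S=ctrl.grab_frame("side")
for lo in(120,150,180,200):print(rect(T,lo,(175,185,250,265),58),rect(S,lo,(228,140,290,190),58))
cv2.imwrite("pics/top5.png",T["color"]);cv2.imwrite("pics/top5c.png",cv2.resize(T["color"][180:270,160:280],None,fx=5,fy=5,interpolation=2))
E
```

```text
time: 8.52
tcp_pos: [567.4, 198.6, 214.3]
tcp_rot: [-0.513, 0.517, 0.479, -0.491]
wrist_force: [0.4, 0.4, 1.4]
opening: 85.7
time: 8.93
tcp_pos: [524.8, 374.7, 224.5]
tcp_rot: [-0.515, 0.522, 0.48, -0.481]
wrist_force: [0.7, 0.3, 0.4]
opening: 85.2
time: 9.35
tcp_pos: [489.1, 496.7, 222.8]
tcp_rot: [-0.514, 0.519, 0.483, -0.483]
wrist_force: [1.0, -1.3, -0.4]
opening: 85.2
((573.0123291015625, 197.81103515625), (99.78040313720703, 128.10748291015625), 86.8851547241211) ((574.4083862304688, 196.1377716064453), (104.45362091064453, 125.49256896972656), 86.6406021118164)
((577.5994873046875, 195.7423553466797), (95.47708129882812, 120.5356674194336), 89.16529083251953) ((576.4450073242188, 198.52488708496094), (95.04996490478516, 117.3351058959961), 86.06352233886719)
((572.6695556640625, 199.7252197265625), (79.99699401855469, 108.37089538574219), 86.69801330566406) ((584.0180053710938, 199.55081176757812), (87.91615295410156, 88.2625732421875), 86.27470397949219)
((572.7905883789062, 199.91966247558594), (79.59253692626953, 107.93443298339844), 86.69969177246094) ((586.1088256835938, 201.00421142578125), (84.80877685546875, 84.68180847167969), 86.59199523925781)
```

View pics/top5c.png

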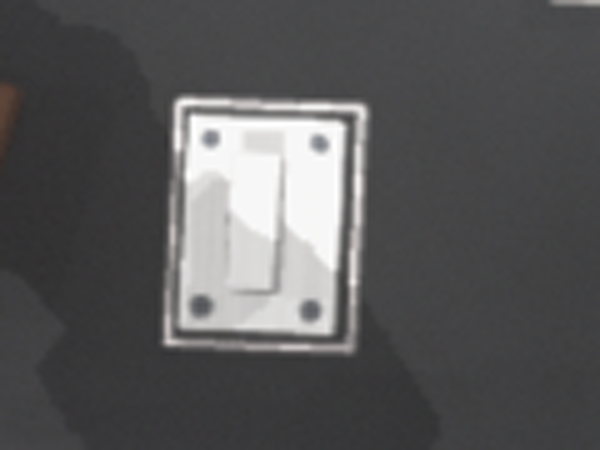

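View pics/top5.png

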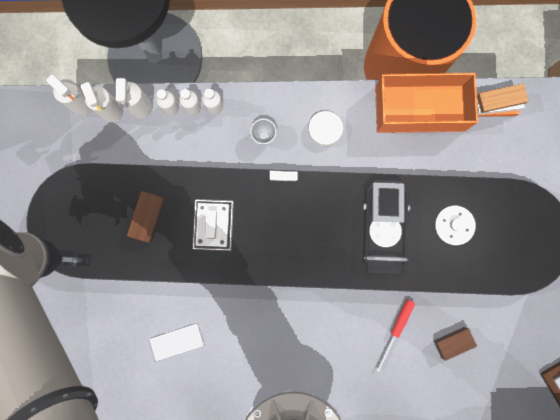

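The riser sits square inside the printed frame (frame centre about (266,225) in the crop, plate centre about (262,224)), with even gaps to within about 2 mm. The disc is still at (455,225), and the arm is clear.

```bash
python3 -c "
from workcell import ctrl
print(ctrl.read_state()['joint_velocities'].round(3)); print(ctrl.job_done())"
```

```text
[ 0.022 -0.016  0.023  0.015  0.008 -0.002  0.003]
the job is handed in; nothing more can be done
None
```

The riser plate is now over the free inserts, let go and lying flat, and the job is handed in. I gripped it by the rail and slid it about 260 mm along the deck, turning it 21° on the way. I corrected the position twice by a few mm, then opened the jaws and moved the arm clear by about 9.4 s.

**Final position:** the last top view puts the plate centre at (572.7, 199.8) mm at −3.3°. The inserts measured (573.4, 199.5) mm at −3.1°, so the plate is about 1 mm off and 0.2° out of square. The gaps to the printed outline look even to about 2 mm.

**Disc and lifting:** the disc shows at the same pixels as at the start, (455,225). The tool stayed within about 0.5 mm of its height while sliding, so the plate was not lifted. The sensed wrist force stayed under 5 N.

**Checks that failed or disagreed:**
- **Final side view:** it could not measure the plate on its own, because shadow and the white outline blended into the mask. The final figures rest on the top view alone.
- **Top view, low thresholds:** these caught the outline instead of the plate, so I ignored those readings.
- **Inserts' y position:** the two cameras differed by 3 mm before the move, and I used a value between them.

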